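# Slide the marked reject tealight holders into the side bin

## Robot

A 6-joint arm with a two-finger parallel gripper is mounted at the origin on the work surface. World frame = base frame: x ahead of the robot, y to its left, z up, the work surface at z = 0. Lengths are in m, angles in rad, forces in N, time in s.
With the tool pointing down it reaches from about 0.3 to 0.875 m from the base axis. Payload 6.4 kg.
Tool frame: the origin (TCP) lies at the very end of the fingers, on their centre line; the grasp point (between the pads) lies 19 mm behind it; z points along the fingers, y is the line along which they close (so a half turn about z gives the same grasp; the last joint's range is limited). The gripper opens to 85 mm and grips with 20 to 120 N. Pads are 22 mm wide; open, the fingers measure 114 mm over their backs; the gripper's body (76 mm by 85 mm) begins 54 mm behind the grasp point. The pads swing forward as they close: fully open they stand 13 mm farther back than shut.
Start: joints at [0.947, 0.181, 1.607, -0, 1.354, -0.206], TCP at [0.233, 0.526, 0.231] pointing down, gripper open.
Joint ranges: [-2.99, 2.99], [-0.89, 2.07], [0.3, 2.58], [-1.14, 4.28], [0, 2.63], [-3.12, 3.12]. Speed limits (rad/s): [2.57, 2.57, 3.01, 3.14, 3.14, 3.14].

## Interface

Orientations are given as a unit quaternion [w, x, y, z].
In Python, from bench import * gives the robot as it stands. The module is installed in compiled form; this text tells all that it offers.
- The arm moves only by the tool arm_command, never from a script. Its arguments are lists of equal length, an entry for each row: "dp": the shift along the tool's x, y, z in units of 0.25 m (1.0 is 0.25 m), a list of three; "turn": the turn, a rotation vector about the tool's x, y, z in units of 30 degrees (1.0 is 30 degrees), a list of three; "jaw": the opening, from 0 (shut) to 1 (fully open). A call has 1 to 5 rows; each row is the pose to reach, as a shift and turn from the pose commanded when the call began, along the tool's axes at that moment; what a row does not reach only later rows make up. A row lasts 1/8 s, in which the tool goes at most 62.5 mm and 10.7 degrees, less where a joint would pass 70% of its speed; a pose out of reach is approached as far as the arm can. A call with a number of a shift or a turn outside -1 to 1 is refused whole. A call with a gripper value outside its range is refused whole. The fingers move at their own pace and stop on an object; the grip force is fixed at half the most. Time passes only in rows, so rows that repeat a pose let the fingers close. It gives the time, the measured TCP pose, the force, the opening and the grip force at its end, in the units of the state.
- get_obs(): the state, without advancing time (a new reading comes with each control period).
- camera(name): name is "scene" or "top" or "wrist"; returns the picture (480x640x3 uint8, blue, green, red); there is no depth.
- get_calibration(name): a dict with "camera_matrix" (3x3 intrinsics, pixels), "R" (3x3) and "t" (3): a world point X has camera coordinates R X + t; the wrist camera has in their place "mount" (4x4, takes a point from camera to tool coordinates, whose origin is the TCP and whose axes are the flange's). Camera axes: x right, y down, z forward; pixel columns grow to the right and rows downward; lengths in m; the calibration is good to about 2 mm. A picture is of the moment at which its call begins: read the wrist's pose just before it. get_calibration takes no time and is no camera call.
- hand_in(): hands the job in; it is judged then, once.
The state is a dict: "time_s": time; "q": joint angles; "dq": joint speeds; "joint_efforts": joint torques, N m; "eef_pos": TCP position; "eef_rot": TCP orientation; "wrist_force": force on the tool from outside, world axes, zero at the start; "torque": the same for the moment, N m; "opening": opening from 0.0 (shut) to 1.0 (fully open); "grasp_force": force on a finger pad.
Only numpy, scipy, OpenCV 4.12 (cv2) and the standard library are available. Lean on these libraries where they do the work, as an engineer would, in place of code of your own. Each camera call takes 0.05 s, during which the arm holds its last target. There are 200 camera calls.

## Task

Push the lever across to lower the flap all the way, then slide the two rejects - the wooden holders marked with a small wooden T standing in their top - off the board into the bin without lifting them. When both are in, swing the lever back so that the flap is fully upright again; leave the three good holders standing where they are and do not disturb the candles and other things around.

Things in the scene. Friction and masses are not known exactly. Their poses are not given: they have to be found in the camera images.
- sorter: fixed sorting stand, turned up to 0.15 rad: a wooden board, flat top 60 mm above the table, spanning x -45..45, y -265..185 mm, no near wall. Origin: on the table under the middle of a row of five holders (in any order, y about -148, -74, 0, 74, 148, x within 8 mm of 0, turned up to 0.1 rad). x: from the robot's side across to the bin; y: along the board to the lever's end; z up
- bin: reject bin, a grey open plastic tray fixed along the far (+x) side of the board: 130 mm (x) by 390 mm (y) outside, walls 4 mm, floor 5 mm; rim 50 mm above the table, 75 mm on the far side. Origin: centre of its underside, at x 120 mm, y 0 of the sorter; same axes
- flap (a joint): hinge (rad) of the plywood flap, 8 mm thick, 375 mm long, that fences the board's far edge off from the bin. 0: upright at its stop, 28 mm above the board. 1.62: fully lowered at its stop, flush with the board, reaching 32 mm past the hinge over the bin's near rim. Hinge line along sorter y at x 49, z 56 mm. Friction (about 1 N at the knob) holds it where left
- lever_knob (a point): centre of the black ball knob, 22 mm across, 90 mm from the hinge line on an 8 mm steel rod fixed to the flap, at sorter y 218 mm, past the board's end. It leans 45 degrees to the robot's side (-x) when the flap is upright, 48 degrees to the bin's side (+x) when fully lowered: push the knob across. Its sweep is clear; low things stand on the table beside it
- reject_1: solid light wood tealight holder, 48 x 48 mm, 40 mm tall, about 50 to 100 g, standing on the board of the sorter; origin: centre of its underside, z up. A reject: marked with a wooden T standing in the centre of its top, 28 mm tall: a post 8 mm across and on it a crossbar 40 mm (along y) x 10 x 8 mm
- reject_1_mid (a point): centre of the block of reject_1, 20 mm above its underside
- reject_2: solid light wood tealight holder, 48 x 48 mm, 40 mm tall, about 50 to 100 g, standing on the board of the sorter; origin: centre of its underside, z up. A reject: marked with a wooden T standing in the centre of its top, 28 mm tall: a post 8 mm across and on it a crossbar 40 mm (along y) x 10 x 8 mm
- reject_2_mid (a point): centre of the block of reject_2, 20 mm above its underside
- good_1: solid light wood tealight holder, 48 x 48 mm, 40 mm tall, about 50 to 100 g, standing on the board of the sorter; origin: centre of its underside, z up. A good one: no T, an empty flat bore
- good_2: solid light wood tealight holder, 48 x 48 mm, 40 mm tall, about 50 to 100 g, standing on the board of the sorter; origin: centre of its underside, z up. A good one: no T, a flat tealight 38 mm across standing 10 mm proud in its top
- good_3: solid light wood tealight holder, 48 x 48 mm, 40 mm tall, about 50 to 100 g, standing on the board of the sorter; origin: centre of its underside, z up. A good one: no T, an empty flat bore
- tealight: loose tealight, 38 mm across, 16 mm tall, standing on the board past the end of the row away from the lever (sorter y about -235 mm); bystander. Origin: centre of its underside
- tealight_2: loose tealight, 38 mm across, 16 mm tall, on the table past the lever's end of the board; bystander. Origin: centre of its underside
- pillar_candle: white pillar candle, 50 mm across, 60 mm tall, standing on the table past the lever's end of the board, nearer the bin; bystander. Origin: centre of its underside
- brush: small paint brush lying on the table past the board's end away from the lever; bystander
- varnish: small bottle, 44 mm across, 85 mm tall, standing to the left; bystander. Origin: centre of its underside
Not all that is in view belongs to the job. Leave any turquoise look-alike of the good_3 alone.

How it is judged:
On the way, in this order (a step that is already met when the one before it is completed fails the run):
1. the flap is lowered all the way (over 1.45 rad) (value of joint flap above 1.45 rad), for 0.2 s.
2. both rejects lie in the bin (x of reject_1_mid in the frame of bin between -0.06 and 0.06 m and y of reject_1_mid in the frame of bin between -0.19 and 0.19 m and z of each of reject_1_mid, reject_2_mid in the frame of bin below 0.075 m and linear speed of each of reject_1, reject_2 below 0.03 m/s and x of reject_2_mid in the frame of bin between -0.06 and 0.06 m and y of reject_2_mid in the frame of bin between -0.19 and 0.19 m), for 0.2 s.
3. the flap is upright again (under 0.1 rad) (value of joint flap below 0.1 rad), for 0.2 s.
At the end, for the whole second after the job is handed in: Both rejects lie at rest in the bin (block centres within its walls, lower than 75 mm above the table), the flap is upright within 0.1 rad and still, and the three good holders stand upright (within 0.15 rad) within 30 mm of where they started (all of step 2 and distance of each of good_1, good_2, good_3 from where it was at the start of the episode below 0.03 m and angle between each of good_1, good_2, good_3's own z axis and vertical below 0.15 rad and value of joint flap below 0.1 rad and velocity of joint flap between -0.05 and 0.05 rad/s); the robot touches nothing.
It fails at once if a reject is lifted more than 25 mm above the board (height (world z) of any of reject_1_mid, reject_2_mid above 0.105 m).
It fails at once if a good holder is knocked over (angle between any of good_1, good_2, good_3's own z axis and vertical above 0.6 rad).
It fails at once if a bystander is shoved more than 30 mm (distance of any of tealight, tealight_2, pillar_candle, brush, varnish from where it was at the start of the episode above 0.03 m).
It also fails if it takes over 58 s, if anything falls off the work surface, if the arm or the gripper's body presses on something with over 40 N, if the wrist force passes 120 N, or if a joint passes its speed limit or range.

## Working session

There is one attempt and no reset: what is moved stays moved. The work goes in short steps, Python scripts to look and compute and a tool call to move; the robot and the scene stay as the last step left them, time stands still between calls to the robot, and variables do not carry over. Pictures are saved under pics/ and viewed, at most 10 in all, crops included, and the job is handed in when it is done.

Besides the shell and the picture viewer there is one more tool, called after "Call:" as name(argument=value, ...) on one line, values as JSON. arm_command: Moves the arm, as the interface text tells. Its arguments: {"type":"object","properties":{"dp":{"type":"array"},"turn":{"type":"array"},"jaw":{"type":"array"}},"required":["dp","turn","jaw"]}

```bash
mkdir -p pics
python3 - <<'E'
from bench import *
import cv2
for n in("scene","top"):
    cv2.imwrite(f"pics/{n}0.png",camera(n)); c=get_calibration(n); print(n,c["camera_matrix"],c["R"],c["t"])
o=get_obs(); print(o["time_s"],o["eef_pos"],o["eef_rot"],o["opening"])
E
```

```text
scene [[481.9531385    0.         318.64533057]
 [  0.         481.9531385  238.85239547]
 [  0.           0.           1.        ]] [[-0.03121197  0.99950773 -0.00317901]
 [ 0.76385077  0.02180148 -0.64502458]
 [-0.64463774 -0.02256078 -0.76415521]] [-0.07688601 -0.28803768  1.29298583]
top [[438.79527716   0.         324.32513273]
 [  0.         438.79527716 242.56621147]
 [  0.           0.           1.        ]] [[ 0.02642594 -0.99942368  0.02130694]
 [-0.98649809 -0.0295185  -0.16109061]
 [ 0.16162672 -0.01676228 -0.9867096 ]] [0.05542651 0.47911713 0.9952129 ]
0.1 [0.23298243 0.52512762 0.23046555] [-3.25195669e-04  2.07395172e-01  9.78256913e-01 -7.41142593e-04] 0.9962343944799723
```

View pics/top0.png

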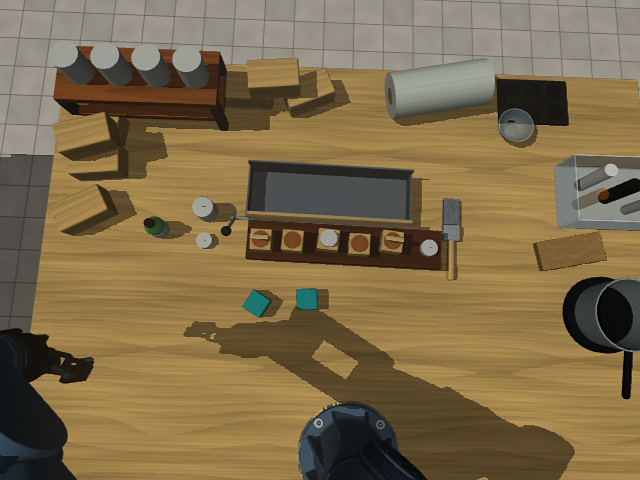

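View pics/scene0.png

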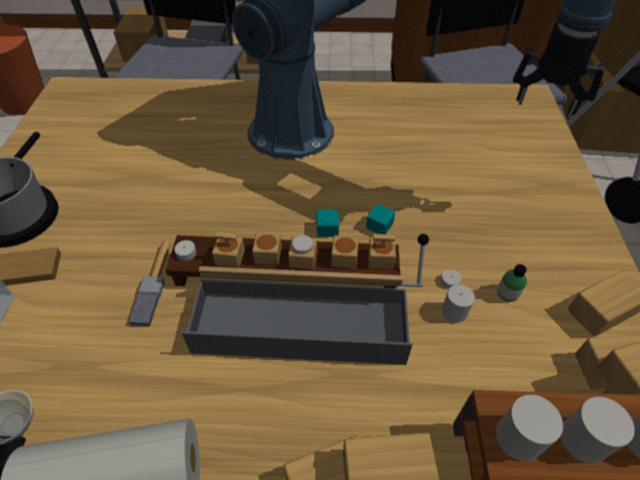

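The top view shows the board at (245–445, 220–265). The holders, lever end first, are at (260,239) T, (292,240) bore, (329,238) tealight, (360,243) bore and (392,241) T. The knob is at (227,231). Look-alikes to leave alone are the two turquoise blocks at (257,303) and (307,299). I'm choosing the two wooden holders with T's, and I'll check them in a close crop.

Run:
```python
import cv2
i=cv2.imread("pics/top0.png")[195:275,215:455]
cv2.imwrite("pics/crop0.png",cv2.resize(i,(792,264),interpolation=cv2.INTER_CUBIC))
```

```text
(no output)
```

View pics/crop0.png

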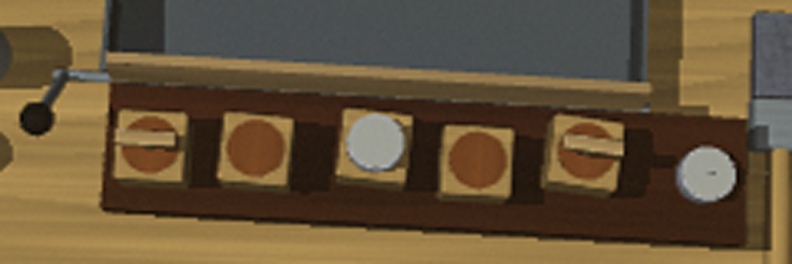

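The crop confirms T crossbars on the first (150,143) and fifth (589,150) holders; the middle three have none. The board's near corners are at (103,210) and (746,246), and the knob is at (37,118).

```bash
cat > h.py <<'E'
import numpy as np
from bench import *
def ray(n,u,v,z):
    c=get_calibration(n);K,R,t=[np.array(c[k]) for k in("camera_matrix","R","t")]
    C=-R.T@t; d=R.T@np.linalg.solve(K,[u,v,1]); return C+d*(z-C[2])/d[2]
def crop(u,v,z): return ray("top",215+u/3.3,195+v/3.3,z)
E
python3 - <<'E'
from h import *
A=crop(103,210,.06);B=crop(746,246,.06);print("corners",A,B,np.linalg.norm(A-B))
ey=(A-B)/np.linalg.norm(A-B);ex=np.array([ey[1],-ey[0],0]);yaw=np.arctan2(ex[1],ex[0])
O=(A+B)/2+.045*ex+.04*ey;O[2]=0;print("yaw",yaw,"O",O)
P=dict(r1=(150,143,.1),g1=(255,147,.1),g2=(375,142,.11),g3=(478,160,.1),r2=(589,150,.1),tl=(706,174,.076),knob=(37,118,.056+.0636))
for k,p in P.items():
    X=crop(*p);d=X-O;print(k,X.round(4),"sorter",(d@ex).round(4),(d@ey).round(4))
for n,u,v,z in(("r1",382,247,.1),("r2",228,246,.1),("knob",423.5,239.5,.1196)): 
    X=ray("scene",u,v,z);d=X-O;print("scene",n,X.round(4),(d@ex).round(4),(d@ey).round(4))
for n,u,v,z in (("pillar",203,203,.06),("tl2",204,236,.016),("turq",257,300,.04),("turq2",307,295,.04)):
    X=ray("top",u,v,z);d=X-O;print(n,X.round(3),(d@ex).round(3),(d@ey).round(3))
o=get_obs();from scipy.spatial.transform import Rotation as R
q=o["eef_rot"];print(R.from_quat([q[1],q[2],q[3],q[0]]).as_matrix().round(3))
E
```

```text
corners [0.43131608 0.24654496 0.06      ] [ 0.41910013 -0.20026185  0.06      ] 0.4469737724282404
yaw -0.027333754006755077 O [0.47128451 0.06189675 0.        ]
r1 [0.4725 0.2113 0.1   ] sorter -0.0029 0.1493
g1 [0.4719 0.141  0.1   ] sorter -0.0015 0.0791
g2 [0.476  0.0609 0.11  ] sorter 0.0047 -0.0008
g3 [ 0.4675 -0.0088  0.1   ] sorter -0.0018 -0.0708
r2 [ 0.4766 -0.0836  0.1   ] sorter 0.0093 -0.1453
tl [ 0.4664 -0.1688  0.076 ] sorter 0.0014 -0.2307
knob [0.4836 0.2835 0.1196] sorter 0.0063 0.2218
scene r1 [0.4755 0.2111 0.1   ] 0.0002 0.1493
scene r2 [ 0.4814 -0.0786  0.1   ] 0.014 -0.1402
scene knob [0.4715 0.286  0.1196] -0.0059 0.224
pillar [0.559 0.354 0.06 ] 0.079 0.294
tl2 [0.488 0.357 0.016] 0.009 0.296
turq [0.339 0.22  0.04 ] -0.137 0.154
turq2 [0.354 0.106 0.04 ] -0.119 0.04
[[-0.914  0.406 -0.001]
 [ 0.406  0.914 -0.001]
 [ 0.    -0.002 -1.   ]]
```

Call:
arm_command(dp=[[-0.2,-0.12,0.02],[-0.4,-0.24,0.05],[-0.6,-0.36,0.07],[-0.8,-0.48,0.1],[-1.0,-0.59,0.12]], turn=[[0,0,-0.25],[0,0,-0.5],[0,0,-0.747],[0,0,-0.747],[0,0,-0.747]], jaw=[0,0,0,0,0])

```text
time_s: 0.72
eef_pos: [0.4024, 0.2875, 0.2007]
eef_rot: [-0.0, 0.013, 1.0, -0.0]
wrist_force: [0.9, 0.8, 0.4]
opening: -0.001
grasp_force: 0.0
```

```bash
cat >> h.py <<'E'
O=np.array([.4713,.0619,0]);ex=np.array([.99963,-.02733,0]);ey=np.array([.02733,.99963,0])
from scipy.spatial.transform import Rotation as Rn
def st():
    o=get_obs();p=np.array(o["eef_pos"]);q=o["eef_rot"];d=p-O
    M=Rn.from_quat([q[1],q[2],q[3],q[0]]).as_matrix()
    print("t",o["time_s"],"sorter",(d@ex).round(4),(d@ey).round(4),p[2].round(4),"yaw",np.degrees(np.arctan2(M[1,1],M[0,1])).round(2),"tz",M[:,2].round(3),"F",np.round(o["wrist_force"],1),"op",round(float(o["opening"]),2))
E
python3 - <<'E'
from h import *
import cv2
st()
# triangulate knob
from scipy.optimize import least_squares
def pr(n,X):
    c=get_calibration(n);x=np.array(c["camera_matrix"])@(np.array(c["R"])@X+np.array(c["t"]));return x[:2]/x[2]
r=least_squares(lambda X:np.r_[pr("top",X)-[226.2,230.8],pr("scene",X)-[423.5,239.5]],[.47,.28,.12])
d=r.x-O;print("knob",d@ex,d@ey,r.x[2],r.fun)
i=camera("scene")[200:320,330:490];cv2.imwrite("pics/s1.png",cv2.resize(i,(800,600),interpolation=cv2.INTER_CUBIC))
E
```

```text
t 0.725 sorter -0.0751 0.2237 0.2007 yaw 88.48 tz [-0.001 -0.    -1.   ] F [0.9 0.8 0.4] op -0.0
knob 0.0041259778767822565 0.22051163394274914 0.1311890116587406 [-0.54154512 -0.05705687 -0.46183456  0.0409842 ]
```

View pics/s1.png

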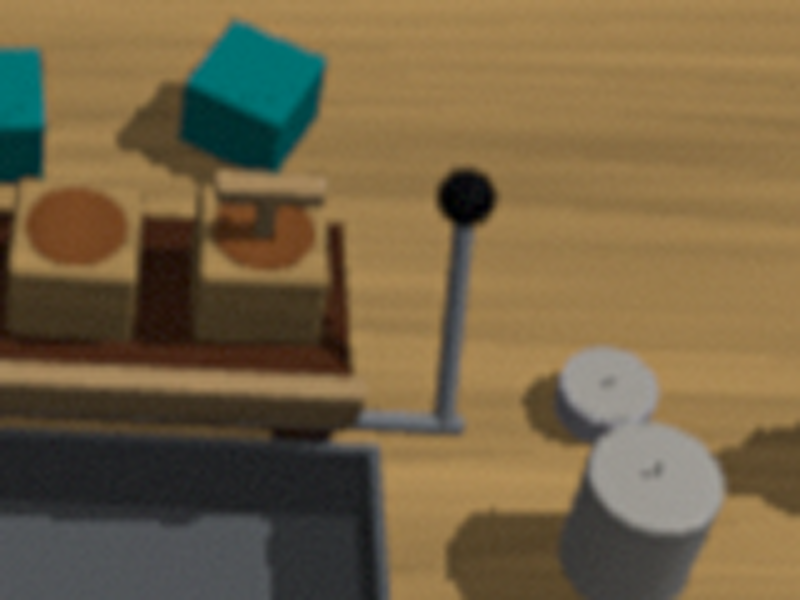

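The crop shows the knob at (467,197) with its rod rising from the hinge at (450,420). Nothing lies in its sweep, and triangulation puts the flap already slightly lowered. Next I lower the fingers and push.

Call:
arm_command(dp=[[0,-0.01,0.2],[0,-0.015,0.41],[-0.1,-0.015,0.41],[-0.16,-0.015,0.41],[-0.24,-0.015,0.41]], turn=[[0,0,0],[0,0,0],[0,0,0],[0,0,0],[0,0,0]], jaw=[0,0,0,0,0])

```text
time_s: 1.4
eef_pos: [0.4626, 0.2843, 0.0993]
eef_rot: [0.0, 0.013, 1.0, 0.0]
wrist_force: [-3.3, -0.4, 3.8]
opening: 0.006
grasp_force: 1.1
```

Call:
arm_command(dp=[[-0.08,0,0],[-0.16,0,0],[-0.24,0,0],[-0.32,0,0],[-0.38,0,0]], turn=[[0,0,0],[0,0,0],[0,0,0],[0,0,0],[0,0,0]], jaw=[0,0,0,0,0])

```text
time_s: 2.02
eef_pos: [0.5576, 0.2817, 0.0993]
eef_rot: [0.0, 0.013, 1.0, 0.0]
wrist_force: [-1.8, 0.5, 0.4]
opening: 0.001
grasp_force: 0.6
```

```bash
python3 -c "
from h import *
st()"
```

```text
t 2.025 sorter 0.0802 0.2221 0.0993 yaw 88.47 tz [ 0.  0. -1.] F [-1.8  0.5  0.4] op 0.0
```

Call:
arm_command(dp=[[-0.02,0,0],[-0.04,0,0],[-0.05,0,0]], turn=[[0,0,0],[0,0,0],[0,0,0]], jaw=[0,0,0])

```text
time_s: 2.4
eef_pos: [0.5638, 0.2814, 0.0984]
eef_rot: [-0.006, 0.013, 1.0, -0.001]
wrist_force: [-23.5, -1.4, 16.8]
opening: 0.0
grasp_force: 13.8
```

Contact with the stop shows 23 N. I'll back off, go over, and drop behind reject_1.

Call:
arm_command(dp=[[0.06,0,-0.2],[0.2,0,-0.42],[0.4,-0.15,-0.42],[0.6,-0.29,-0.42],[0.64,-0.29,-0.42]], turn=[[0,0,0],[0,0,0],[0,0,0],[0,0,0],[0,0,0]], jaw=[0,0,0.2,0.2,0.2])

```text
time_s: 3.02
eef_pos: [0.4037, 0.2115, 0.2031]
eef_rot: [-0.001, 0.014, 1.0, -0.0]
wrist_force: [-0.3, 0.4, -0.1]
opening: 0.2
grasp_force: 0.0
```

Run:
```python
from h import *
import cv2
st()
i=camera("scene")[200:350,290:490];cv2.imwrite("pics/s2.png",cv2.resize(i,(800,600),interpolation=cv2.INTER_CUBIC))
i=camera("top")[195:275,215:455];cv2.imwrite("pics/t2.png",cv2.resize(i,(792,264),interpolation=cv2.INTER_CUBIC))
```

```text
t 3.025 sorter -0.0716 0.1477 0.2031 yaw 88.44 tz [-0.002 -0.001 -1.   ] F [-0.3  0.4 -0.1] op 0.2
```

View pics/s2.png

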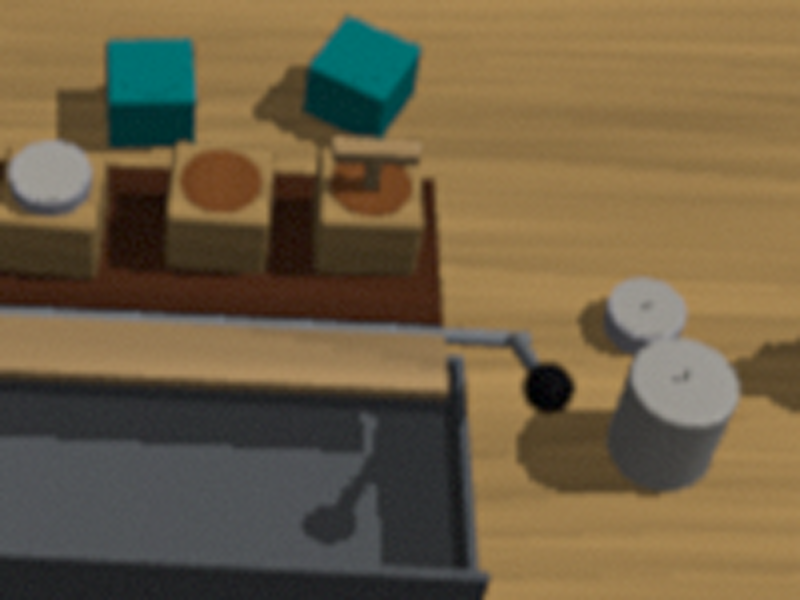

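The view shows the flap flush with the board, the knob down on the bin side at (548,387), and the holders undisturbed. Now I lower the fingers behind reject_1.

Call:
arm_command(dp=[[0,0.005,0.2],[0,0.005,0.42],[0,0.005,0.525],[-0.05,0.005,0.525],[-0.1,0.005,0.525]], turn=[[0,0,0],[0,0,0],[0,0,0],[0,0,0],[0,0,0]], jaw=[0.2,0.2,0.2,0.2,0.2])

```text
time_s: 3.75
eef_pos: [0.4356, 0.2141, 0.0739]
eef_rot: [0.002, 0.013, 1.0, 0.0]
wrist_force: [-0.1, 0.2, 0.1]
opening: 0.201
grasp_force: 0.0
```

Call:
arm_command(dp=[[-0.05,0,0],[-0.1,0,0],[-0.15,0,0],[-0.2,0,0],[-0.25,0,0]], turn=[[0,0,0],[0,0,0],[0,0,0],[0,0,0],[0,0,0]], jaw=[0.2,0.2,0.2,0.2,0.2])

```text
time_s: 4.38
eef_pos: [0.4957, 0.2117, 0.0726]
eef_rot: [-0.0, 0.013, 1.0, -0.0]
wrist_force: [-1.0, 1.7, 1.3]
opening: 0.197
grasp_force: 0.4
```

Run:
```python
from h import *
import cv2
st()
i=camera("scene")[200:350,290:490];cv2.imwrite("pics/s3.png",cv2.resize(i,(800,600),interpolation=cv2.INTER_CUBIC))
```

```text
t 4.375 sorter 0.0203 0.1505 0.0726 yaw 88.47 tz [-0. -0. -1.] F [-1.   1.7  1.3] op 0.2
```

View pics/s3.png

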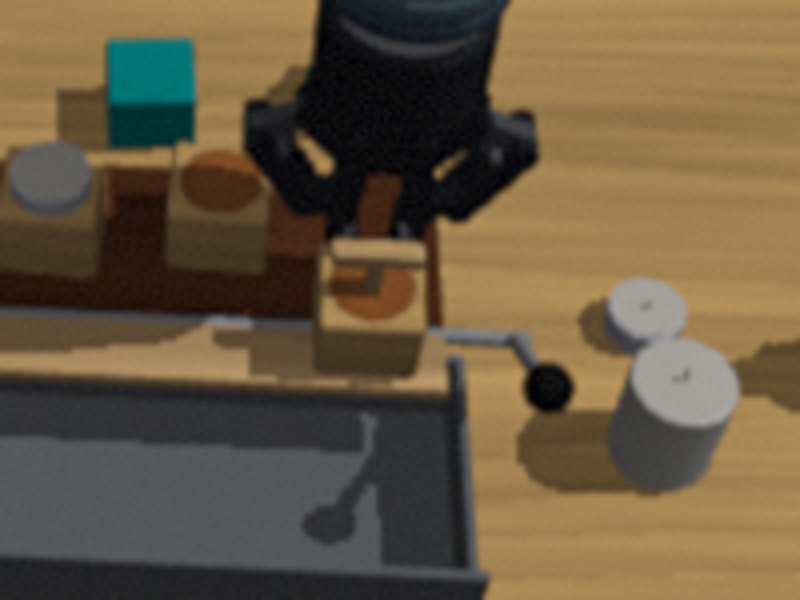

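Reject_1 is sliding squarely with its T upright at (378,250), and good_1 is clear of the fingers. I'll continue over the edge.

Call:
arm_command(dp=[[-0.05,0,0],[-0.1,0,0],[-0.14,0,0],[-0.18,0,0],[-0.22,0,0]], turn=[[0,0,0],[0,0,0],[0,0,0],[0,0,0],[0,0,0]], jaw=[0.2,0.2,0.2,0.2,0.2])

```text
time_s: 5.05
eef_pos: [0.5506, 0.2103, 0.0725]
eef_rot: [0.0, 0.013, 1.0, -0.0]
wrist_force: [-0.9, 0.1, 0.1]
opening: 0.2
grasp_force: 0.0
```

Call:
arm_command(dp=[[0,0,0],[-0.02,0,0],[-0.04,0,0],[-0.04,0,0]], turn=[[0,0,0],[0,0,0],[0,0,0],[0,0,0]], jaw=[0.2,0.2,0.2,0.2])

```text
time_s: 5.55
eef_pos: [0.5603, 0.2101, 0.0726]
eef_rot: [0.0, 0.013, 1.0, 0.0]
wrist_force: [0.1, -1.1, -0.1]
opening: 0.197
grasp_force: 0.0
```

Run:
```python
from h import *
import cv2
st()
i=camera("scene")[200:350,290:490];cv2.imwrite("pics/s4.png",cv2.resize(i,(800,600),interpolation=cv2.INTER_CUBIC))
```

```text
t 5.55 sorter 0.0849 0.1505 0.0726 yaw 88.46 tz [ 0.  0. -1.] F [ 0.1 -1.1 -0.1] op 0.2
```

View pics/s4.png

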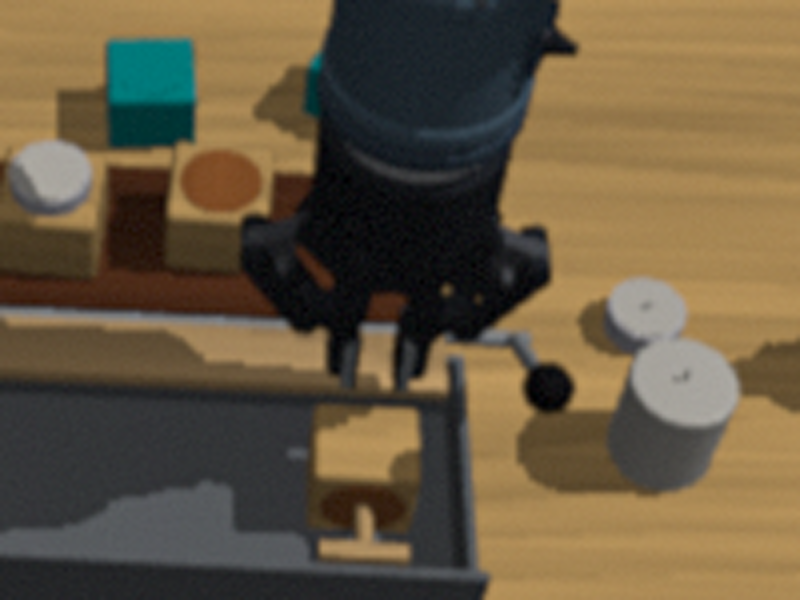

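Reject_1 lies tipped on its side in the bin at (365,480), with its T toward the far wall. Next is reject_2.

Call:
arm_command(dp=[[0.02,0,-0.24],[0.1,0,-0.48],[0.3,-0.15,-0.52],[0.5,-0.3,-0.52],[0.6,-0.5,-0.52]], turn=[[0,0,0],[0,0,0],[0,0,0],[0,0,0],[0,0,0]], jaw=[0.2,0.2,0.2,0.2,0.2])

```text
time_s: 6.22
eef_pos: [0.4043, 0.089, 0.2025]
eef_rot: [0.0, 0.012, 1.0, -0.0]
wrist_force: [0.5, -0.5, -0.2]
opening: 0.198
grasp_force: 0.0
```

Call:
arm_command(dp=[[0,-0.24,0],[0,-0.48,0],[0,-0.68,0],[0,-0.68,0.2],[0,-0.68,0.4]], turn=[[0,0,0],[0,0,0],[0,0,0],[0,0,0],[0,0,0]], jaw=[0.2,0.2,0.2,0.2,0.2])

```text
time_s: 6.85
eef_pos: [0.4025, -0.0821, 0.1021]
eef_rot: [0.001, 0.014, 1.0, -0.001]
wrist_force: [1.3, 0.8, -0.6]
opening: 0.199
grasp_force: 0.0
```

Run:
```python
from h import *
import cv2
st()
i=camera("scene")[200:350,150:350];cv2.imwrite("pics/s5.png",cv2.resize(i,(800,600),interpolation=cv2.INTER_CUBIC))
```

```text
t 6.85 sorter -0.0648 -0.1458 0.1021 yaw 88.34 tz [ 0.003 -0.001 -1.   ] F [ 1.3  0.8 -0.6] op 0.2
```

View pics/s5.png

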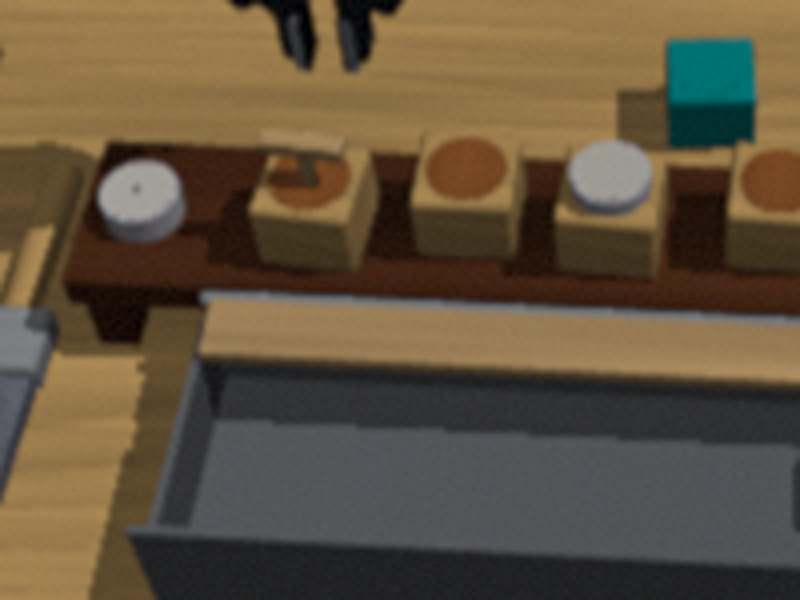

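Reject_2's T is at (305,145), the fingers are centred behind it at (325,40), and the way over the flap is clear. I'll lower and push.

Call:
arm_command(dp=[[0,0,0.06],[0,0,0.118],[-0.07,0,0.118],[-0.12,0,0.118],[-0.17,0,0.118]], turn=[[0,0,0],[0,0,0],[0,0,0],[0,0,0],[0,0,0]], jaw=[0.2,0.2,0.2,0.2,0.2])

```text
time_s: 7.52
eef_pos: [0.4455, -0.082, 0.0735]
eef_rot: [0.0, 0.013, 1.0, -0.0]
wrist_force: [-0.6, -0.8, -0.1]
opening: 0.199
grasp_force: 0.2
```

Call:
arm_command(dp=[[-0.05,0,0],[-0.1,0,0],[-0.15,0,0],[-0.2,0,0],[-0.24,0,0]], turn=[[0,0,0],[0,0,0],[0,0,0],[0,0,0],[0,0,0]], jaw=[0.2,0.2,0.2,0.2,0.2])

```text
time_s: 8.15
eef_pos: [0.5054, -0.0836, 0.073]
eef_rot: [0.0, 0.013, 1.0, 0.0]
wrist_force: [-0.1, -0.1, -0.2]
opening: 0.202
grasp_force: 0.1
```

Call:
arm_command(dp=[[-0.05,0,0],[-0.09,0,0],[-0.13,0,0],[-0.17,0,0],[-0.2,0,0]], turn=[[0,0,0],[0,0,0],[0,0,0],[0,0,0],[0,0,0]], jaw=[0.2,0.2,0.2,0.2,0.2])

```text
time_s: 8.78
eef_pos: [0.5552, -0.0849, 0.0731]
eef_rot: [0.0, 0.013, 1.0, -0.0]
wrist_force: [-0.1, 0.4, -0.8]
opening: 0.196
grasp_force: 0.0
```

Run:
```python
from h import *
import cv2
st()
i=camera("scene")[200:350,150:350];cv2.imwrite("pics/s6.png",cv2.resize(i,(800,600),interpolation=cv2.INTER_CUBIC))
```

```text
t 8.775 sorter 0.0879 -0.1445 0.0731 yaw 88.47 tz [ 0. -0. -1.] F [-0.1  0.4 -0.8] op 0.2
```

View pics/s6.png

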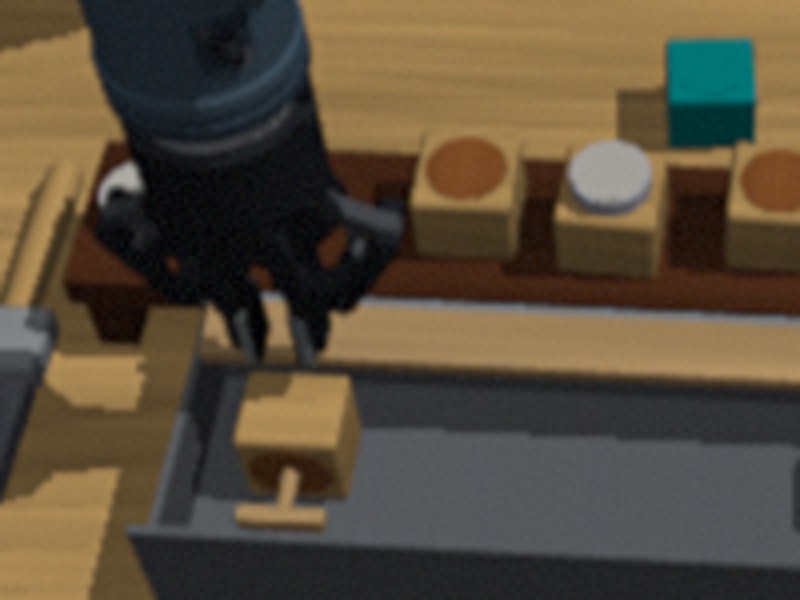

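Reject_2 lies in the bin at (297,430), T forward, with the good holders untouched. Now I go around to the bin side of the knob.

Call:
arm_command(dp=[[0,0,-0.24],[0,0,-0.48],[-0.1,0.2,-0.52],[-0.2,0.42,-0.52],[-0.3,0.64,-0.52]], turn=[[0,0,0],[0,0,0],[0,0,0],[0,0,0],[0,0,0]], jaw=[0.2,0.2,0,0,0])

```text
time_s: 9.45
eef_pos: [0.6346, 0.0744, 0.2037]
eef_rot: [0.001, 0.014, 1.0, -0.0]
wrist_force: [-0.0, -0.0, -0.7]
opening: 0.0
grasp_force: 0.0
```

Call:
arm_command(dp=[[0,0.22,0],[0,0.44,0],[0,0.66,0],[0,0.82,0],[0,0.82,0]], turn=[[0,0,0],[0,0,0],[0,0,0],[0,0,0],[0,0,0]], jaw=[0,0,0,0,0])

```text
time_s: 10.07
eef_pos: [0.6383, 0.2812, 0.2026]
eef_rot: [-0.0, 0.011, 1.0, 0.0]
wrist_force: [0.2, -0.7, 0.5]
opening: 0.0
grasp_force: 0.0
```

Run:
```python
from h import *
st()
```

```text
t 10.075 sorter 0.1609 0.2238 0.2026 yaw 88.72 tz [-0.001  0.    -1.   ] F [ 0.2 -0.7  0.5] op 0.0
```

Call:
arm_command(dp=[[0,-0.01,0.2],[0,-0.01,0.41],[-0.0,-0.01,0.41],[0.08,-0.01,0.41],[0.16,-0.01,0.41]], turn=[[0,0,0],[0,0,0],[0,0,0],[0,0,0],[0,0,0]], jaw=[0,0,0,0,0])

```text
time_s: 10.7
eef_pos: [0.6092, 0.2761, 0.1091]
eef_rot: [0.012, 0.014, 1.0, 0.001]
wrist_force: [21.0, -1.3, 15.9]
opening: -0.002
grasp_force: 9.1
```

Call:
arm_command(dp=[[0.06,0,0],[0.13,0,0],[0.2,0,0],[0.27,0,0],[0.34,0,0]], turn=[[0,0,0],[0,0,0],[0,0,0],[0,0,0],[0,0,0]], jaw=[0,0,0,0,0])

```text
time_s: 11.32
eef_pos: [0.5166, 0.2787, 0.1042]
eef_rot: [0.003, 0.014, 1.0, 0.001]
wrist_force: [2.9, -0.7, -1.2]
opening: 0.002
grasp_force: 1.0
```

Run:
```python
from h import *
st()
```

```text
t 11.325 sorter 0.0393 0.218 0.1042 yaw 88.43 tz [ 0.006  0.001 -1.   ] F [ 2.9 -0.7 -1.2] op 0.0
```

Call:
arm_command(dp=[[0.03,0,0],[0.06,0,0],[0.06,0,0]], turn=[[0,0,0],[0,0,0],[0,0,0]], jaw=[0,0,0])

```text
time_s: 11.7
eef_pos: [0.4994, 0.2793, 0.1013]
eef_rot: [0.0, 0.013, 1.0, 0.0]
wrist_force: [0.7, 0.5, 1.8]
opening: -0.003
grasp_force: 0.6
```

Call:
arm_command(dp=[[0.02,0,0],[0.03,0,0],[0.03,0,0]], turn=[[0,0,0],[0,0,0],[0,0,0]], jaw=[0,0,0])

```text
time_s: 12.08
eef_pos: [0.4948, 0.2795, 0.1022]
eef_rot: [0.003, 0.013, 1.0, 0.0]
wrist_force: [7.5, -1.2, 4.0]
opening: 0.001
grasp_force: 3.6
```

Run:
```python
from h import *
st()
```

```text
t 12.075 sorter 0.0176 0.2181 0.1022 yaw 88.46 tz [ 0.007  0.001 -1.   ] F [ 7.5 -1.2  4. ] op 0.0
```

Force is rising at the stop. One more nudge.

Call:
arm_command(dp=[[0.02,0,0],[0.03,0,0],[0.03,0,0]], turn=[[0,0,0],[0,0,0],[0,0,0]], jaw=[0,0,0])

```text
time_s: 12.45
eef_pos: [0.4917, 0.2798, 0.1046]
eef_rot: [0.008, 0.014, 1.0, 0.001]
wrist_force: [16.4, -3.0, 6.0]
opening: 0.004
grasp_force: 7.9
```

Call:
arm_command(dp=[[-0.06,0,0],[-0.14,0,-0.05],[-0.2,0,-0.25],[-0.2,0,-0.5],[-0.2,0.2,-0.5]], turn=[[0,0,0],[0,0,0],[0,0,0],[0,0,0],[0,0,0]], jaw=[0,0,0,0,0])

```text
time_s: 13.08
eef_pos: [0.5393, 0.3276, 0.2317]
eef_rot: [0.004, 0.015, 1.0, 0.001]
wrist_force: [0.5, 0.1, -0.3]
opening: -0.001
grasp_force: 0.0
```

Call:
arm_command(dp=[[0,0.24,-0.1],[0,0.48,-0.1],[0,0.5,-0.1],[0,0.5,-0.1]], turn=[[0,0,0],[0,0,0],[0,0,0],[0,0,0]], jaw=[0,0,0,0])

```text
time_s: 13.58
eef_pos: [0.538, 0.4531, 0.2487]
eef_rot: [-0.001, 0.013, 1.0, -0.001]
wrist_force: [0.1, -0.2, -0.2]
opening: 0.003
grasp_force: 0.0
```

Run:
```python
from h import *
import cv2
st()
s=camera("scene")[210:370,150:490];t=camera("top")[150:290,190:460]
cv2.imwrite("pics/f.png",np.vstack([cv2.resize(s,(640,301),interpolation=cv2.INTER_CUBIC),cv2.resize(t,(640,299)[:2] if 0 else (640,299),interpolation=cv2.INTER_CUBIC)]))
```

```text
t 13.575 sorter 0.056 0.3928 0.2487 yaw 88.54 tz [-0.003 -0.002 -1.   ] F [ 0.1 -0.2 -0.2] op 0.0
```

View pics/f.png

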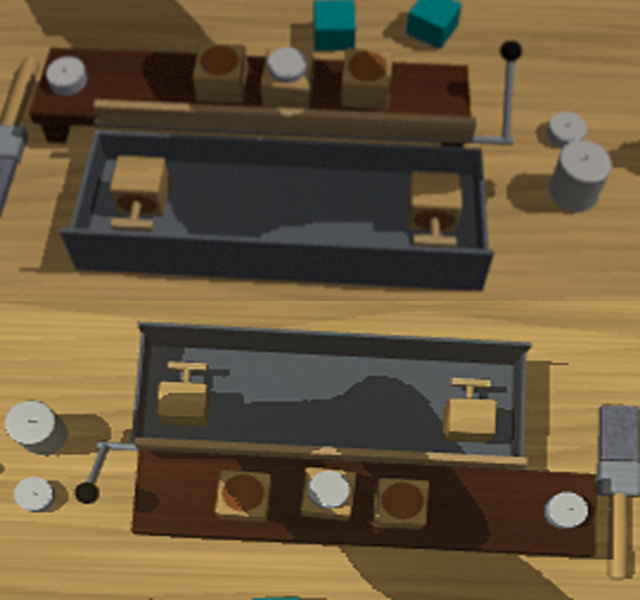

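Both rejects are in the bin, at (138,185) and (435,200) in the scene half of the picture. The three good holders are in place. The knob, at (511,50) scene and (87,492) top, now leans further to the robot's side than it did at the start. I'll check the angle and hand in if it fits.

Run:
```python
from h import *
from scipy.optimize import least_squares
def pr(n,X):
    c=get_calibration(n);x=np.array(c["camera_matrix"])@(np.array(c["R"])@X+np.array(c["t"]));return x[:2]/x[2]
# 1-parameter fit: flap angle, hinge known
def X(p): a=p[0]-np.pi/4; return O+(.049+.09*np.sin(a))*ex+.218*ey+np.array([0,0,.056+.09*np.cos(a)])
for nm,tp,sc in(("start",[226.2,230.8],[423.5,239.5]),("now",[226.7,239.4],[421.5,236.6])):
    r=least_squares(lambda p:np.r_[pr("top",X(p))-tp,pr("scene",X(p))-sc],[.1]);print(nm,r.x,r.fun.round(1))
    if nm=="now" and r.x[0]<.08: print(hand_in())
```

```text
start [0.27381075] [ 0.4 -0.7 -1.5 -0.8]
now [0.03971246] [ 0.3 -0.4 -1.3 -0.6]
the job is handed in; nothing more can be done
None
```

The job is handed in: both rejects are in the bin, the flap is back upright (about 0.04 rad by my measurement), and the final pictures show the good holders and other things undisturbed, though the hand-in gave no verdict.

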